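Set the mailer length gauge to the green size clip

TASK

The next batch goes out in another size of mailer. On the packing gauge with the blue grip, slide the stop along its track until its white pointer is at the middle of the green clip (not the red one), then let go. Leave the orange stop of the other gauge where it is.

Things in the scene. Friction and masses are not known exactly. Their poses are not given: they have to be found in the camera images.
- blue_grip (a point): Centre of the top of the blue grip, an upright block 20 mm along its track, 24 mm across, from 26 to 68 mm above the table. It stands on a black carriage (34 mm along, 44 mm across, top at 26 mm) on a level track 230 x 44 mm, top at 18 mm. Axes: y along the track, x across it, away from the robot, z up. The fixed gauge is turned up to 17 degrees from world axes.
- blue_stop (a joint): Position of the blue stop on its track, m: 0 to 0.15, growing along the track's +y (robot's left); starts near the middle. Friction about 2 N; stays where left. In line with the grip's middle the stop carries a white pointer reaching 50 mm to the far side, 23 to 26 mm high, and a thin steel plate reaching 122 mm to the robot's side, 29 mm high.
- green_clip: Green clip, 20 mm along the track, 46 mm across, 20 mm high, fixed against the far side of the blue stop's track, 42 to 65 mm to one side of the track's middle; a like red clip is on the other side. The pointer passes above it. Origin: centre of its underside, on the table, 46 mm beyond the track's centre line. Axes as the track: y along it, x away from the robot, z up.
- orange_grip (a point): Centre of the top of the orange grip on the other gauge (same make and sizes), about 0.4 m to the left or right of the blue gauge; to be left alone. Axes as its own track.
Things that resemble listed ones, but are neither listed nor needed, are in the scene too. What is meant by the green_clip is not grey or purple, and is the larger of those in its own colour.

How it is judged:
By the outcome, as a careful person would: the job done as asked, in the order asked, and still so for the second after the job is handed in, with the robot touching nothing.
It also fails if it takes over 29 s, if anything falls off the work surface, if the arm or the gripper's body presses on something with over 40 N, if the wrist force passes 120 N, or if a joint passes its speed limit or range.

ROBOT

A 6-joint arm with a two-finger parallel gripper is mounted at the origin on the work surface. World frame = base frame: x ahead of the robot, y to its left, z up, the work surface at z = 0. Lengths are in mm, angles in degrees, forces in N, time in s.
With the tool pointing down it reaches from about 300 to 750 mm from the base axis. Payload 8.5 kg.
Tool frame: the origin (TCP) lies on the centre line of the jaws, within the pads' length; the fingertips stand bot.tip_extent ahead of it and the grasp point (between the pads) lies 3 mm ahead of it (bot.tip_extent is the distance from the TCP to the fingertips, in mm); x points along the fingers, z is the direction in which the jaws open and shut, and the axes are right-handed (so a half turn about x gives the same grasp; the last joint's range is limited). The gripper opens to 88 mm and grips with 3 to 60 N. Pads are 18 mm wide; open, the fingers measure 123 mm over their backs; the gripper's body (75 mm by 187 mm) begins 45 mm behind the grasp point.
Start: joints at [64.039, 21.807, 74.336, -0, 83.858, -12.336], TCP at [129.553, 534.506, 260.748] pointing down, gripper open.
Joint ranges: [-178.18, 178.18], [-50.72, 133.34], [12.68, 142.11], [-81.47, 261.47], [9.98, 163.14], [-165.26, 165.26]. Speed limits (degrees/s): [136.94, 136.94, 180, 180, 180, 180].

INTERFACE

Orientations are given as a 3x3 rotation matrix whose columns are the frame's x, y, z axes.
In Python, from plant import bot gives the robot as it stands. The module is installed in compiled form; this text tells all that it offers.
- The arm moves only by the tool step_arm, never from a script. Its argument "plan" is a list of rows, each an object with "linear": the shift along the tool's x, y, z scaled (see below), a list of three; "delta_rot": the turn, a rotation vector about the tool's x, y, z scaled (see below), a list of three. In form: [{"linear": [tx, ty, tz], "delta_rot": [wx, wy, wz]}, ...]. A call has exactly 5 rows; each row shifts and turns the commanded pose from where the row before left it, along the tool's axes as they then stand; what a row does not reach is not made up. The controller multiplies each number of a shift by 0.025 m and each number of a turn by 4 degrees. A row lasts 1/10 s, in which the tool goes at most 50 mm and 8.59 degrees, less where a joint would pass 70% of its speed; a pose out of reach is approached as far as the arm can. A call with a number of a shift or a turn outside -1 to 1 is refused whole. A call with a gripper value outside its range is refused whole. "fingers" is the opening, from -1 (shut) to 1 (fully open), set as the call begins (left out, the last holds). The fingers move at their own pace and stop on an object; the grip force is fixed at half the most. Time passes only in rows, so rows that do not move let the fingers close, or fill a call up. It gives the time, the measured TCP pose, the force and the opening at its end, in the units of the state.
- bot.observe(): the state, without advancing time (a new reading comes with each control period).
- bot.capture(name): name is "side" or "top"; returns a dict with "image" (420x560x3 uint8, red, green, blue), "intrinsics" (3x3 intrinsics, pixels), "k1" (the pictures are not rectified: a ray, as slopes to the right and down, at radius r is drawn at 1 + k1 r^2 times it, then the intrinsics apply), "R" (3x3) and "t" (3): a world point X has camera coordinates R X + t. Camera axes: x right, y down, z forward; pixel columns grow to the right and rows downward; lengths in mm; the calibration is good to about 2 mm. A picture is of the moment at which its call begins. There is no depth.
- bot.hand_in(): hands the job in, once; it reports no verdict.
The state is a dict: "time": time; "joint_positions": joint angles; "joint_vel": joint speeds; "joint_torque": joint torques, N m; "tool_pos": TCP position; "orientation": TCP orientation; "wrist_force": force on the tool from outside, world axes, zero at the start; "moment": the same for the moment, N m; "grip_width": opening from 0.0 (shut) to 1.0 (fully open).
Only numpy, scipy, OpenCV 4.12 (cv2) and the standard library are available. Lean on these libraries where they do the work, as an engineer would, in place of code of your own. Each camera call takes 0.05 s, during which the arm holds its last target. There are 200 camera calls.

## Working session

There is one attempt and no reset: what is moved stays moved. The work goes in short steps, Python scripts to look and compute and a tool call to move; the robot and the scene stay as the last step left them, time stands still between calls to the robot, and variables do not carry over. Pictures are saved under pics/ and viewed, about 8 in all and at most 12, crops included, and the job is handed in when it is done.

Besides the shell and the picture viewer there is one more tool, called in YAML: its name, and indented under it one key for each argument. step_arm: Moves the arm, as the interface text tells. Its arguments: {"type":"object","properties":{"plan":{"type":"array"},"fingers":{"type":"number"}},"required":["plan"]}

```bash
mkdir -p pics; cat > h.py <<'E'
import numpy as np, cv2
from plant import bot
def cap(n,f=None):
    c=bot.capture(n)
    if f: cv2.imwrite('pics/'+f,c['image'][:,:,::-1])
    return c
def ray(c,uv,z):
    K=np.array(c['intrinsics']);R=np.array(c['R']);t=np.array(c['t']).ravel()
    d=(np.array([uv[0]-K[0,2],uv[1]-K[1,2]])/[K[0,0],K[1,1]])
    s=d.copy()
    for _ in range(30): s=d/(1+c['k1']*(s@s))
    w=R.T@np.array([s[0],s[1],1]);o=-R.T@t
    return o+w*(z-o[2])/w[2]
def proj(c,X):
    K=np.array(c['intrinsics']);p=np.array(c['R'])@np.array(X,float)+np.array(c['t']).ravel()
    s=p[:2]/p[2];s=s*(1+c['k1']*(s@s))
    return K[:2,:2]@s+K[:2,2]
E
python3 - <<'E'
from h import *
a=cap('top','t1.png');b=cap('side','s1.png')
for c in(a,b):print(c['k1'],-np.array(c['R']).T@np.array(c['t']).ravel(),c['intrinsics'][0])
s=bot.observe();print(s['time'],np.round(s['orientation'],3),s['tool_pos'],bot.tip_extent,s['grip_width'])
E
```

```text
-0.089043892618777 [ 491.34313387  -10.3140182  1059.82001447] [421.51171416   0.         274.8839015 ]
0.042755802408044226 [402.79421934 751.02625789 617.38765681] [406.72568202   0.         283.16123331]
0.1 [[-0.001 -0.972  0.236]
 [-0.001  0.236  0.972]
 [-1.     0.    -0.001]] [129.44887503 534.33796894 260.20985157] 22.0 0.999718888631241
```

View pics/t1.png

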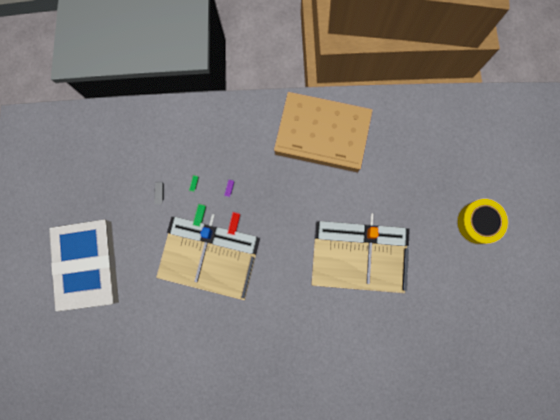

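View pics/s1.png

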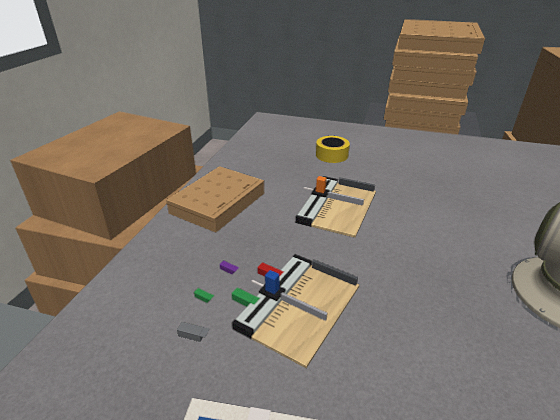

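The top view shows the blue gauge at about (208,257), with its blue grip at (208,233), the green clip at (200,214) and the red clip at (234,223). The small green decoy is at (194,183). The orange gauge is on the right. Next I'll segment the colours and work out positions.

```bash
python3 - <<'E'
from h import *
a=cap('top');b=cap('side')
def blob(c,lo,hi,box):
    hsv=cv2.cvtColor(c['image'],cv2.COLOR_RGB2HSV);m=cv2.inRange(hsv,lo,hi)
    k=np.zeros_like(m);x0,y0,x1,y1=box;k[y0:y1,x0:x1]=m[y0:y1,x0:x1]
    n,l,s,ce=cv2.connectedComponentsWithStats(k);i=1+np.argmax(s[1:,4])
    r=cv2.minAreaRect(np.argwhere(l==i)[:,::-1].astype(np.float32))
    return ce[i],s[i],r
G=((45,120,40),(75,255,255));B=((105,130,50),(125,255,255));Rd=((0,180,60),(4,255,255))
for n,c,bx in(('top',a,(160,160,262,300)),('side',b,(180,250,330,340))):
    for q,col in(('g',G),('b',B),('r',Rd)):
        ce,s,r=blob(c,*col,bx);print(n,q,ce.round(1),s,np.round(cv2.boxPoints(r),1).tolist(),[ray(c,ce,z).round(1)[:2].tolist() for z in(10,20,47,68)])
crop=a['image'][190:305,145:270];cv2.imwrite('pics/tc.png',cv2.resize(crop[:,:,::-1],None,fx=5,fy=5,interpolation=cv2.INTER_CUBIC))
crop=b['image'][245:365,225:365];cv2.imwrite('pics/sc.png',cv2.resize(crop[:,:,::-1],None,fx=5,fy=5,interpolation=cv2.INTER_CUBIC))
E
```

```text
top g [199.1 214.6] [194 204  12  22 159] [[192.6999969482422, 224.1999969482422], [197.8000030517578, 203.6999969482422], [205.39999389648438, 205.60000610351562], [200.1999969482422, 226.10000610351562]] [[638.1, 217.9], [636.7, 215.7], [632.9, 209.9], [630.0, 205.3]]
top b [205.8 232.6] [200 227  12  12 111] [[200.0, 227.0], [211.0, 227.0], [211.0, 238.0], [200.0, 238.0]] [[591.7, 200.8], [590.7, 198.7], [588.2, 193.3], [586.2, 189.1]]
top r [233.7 222.8] [229 213  11  21 137] [[227.89999389648438, 232.1999969482422], [232.89999389648438, 212.5], [239.5, 214.10000610351562], [234.5, 233.89999389648438]] [[614.4, 129.8], [613.3, 128.4], [610.1, 124.8], [607.6, 122.0]]
side g [243.4 297. ] [232 288  27  18 274] [[229.8000030517578, 297.3999938964844], [235.1999969482422, 286.6000061035156], [258.0, 298.0], [252.60000610351562, 308.79998779296875]] [[640.8, 213.7], [636.9, 222.5], [626.3, 246.4], [618.0, 265.0]]
side b [271.8 282.1] [265 271  15  23 279] [[265.0, 271.0], [279.0, 271.0], [279.0, 293.0], [265.0, 293.0]] [[599.0, 156.9], [595.7, 166.6], [587.0, 193.0], [580.2, 213.6]]
side r [266.7 268.8] [258 263  23  13 129] [[255.89999389648438, 271.8999938964844], [260.20001220703125, 261.79998779296875], [281.29998779296875, 270.8999938964844], [277.0, 281.0]] [[622.2, 120.8], [618.6, 131.2], [608.8, 159.2], [601.2, 181.0]]
```

View pics/tc.png

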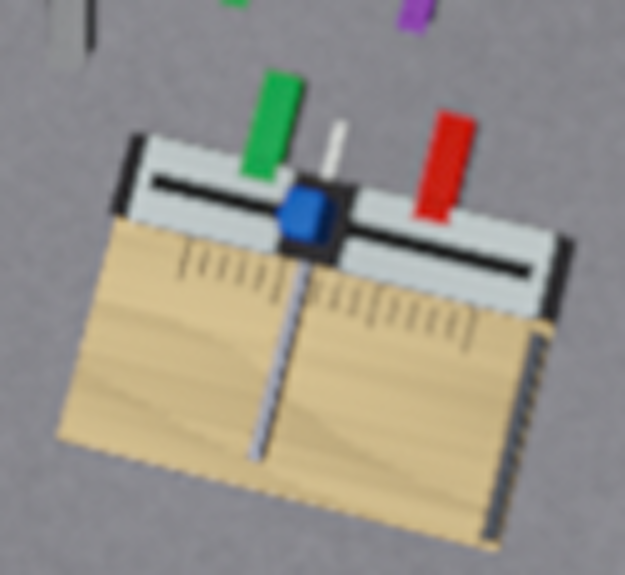

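View pics/sc.png

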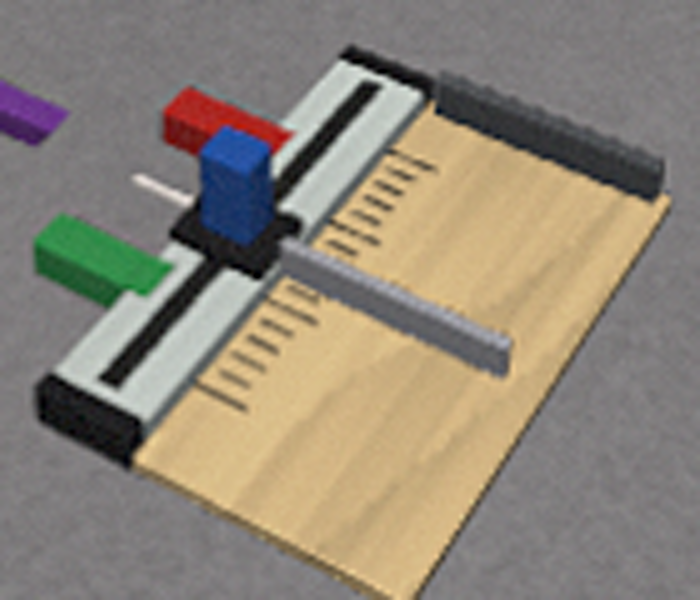

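The crops show the white pointer at crop (335,148), between the green clip (crop 272,125; left, +y) and the red clip. The grip stands upright with nothing in the way. Next is a box-model fit.

```bash
cat > fit.py <<'E'
from h import *
from scipy.optimize import least_squares
import itertools,sys
a=cap('top');b=cap('side')
def w(p,al,ac,z):  # along, across -> world
    c,s=np.cos(p[2]),np.sin(p[2]);return np.array([p[0]+ac*c+al*s,p[1]-ac*s+al*c,z])
def box(c,p,A,C,Z):
    P=np.array([proj(c,w(p,*q)) for q in itertools.product(A,C,Z)],np.float32)
    m=cv2.moments(cv2.convexHull(P));return np.array([m['m10'],m['m01']])/m['m00']
def cr(U,o): return (np.array(U)+.5)/5-.5+o
T=lambda u,v:cr((u,v),(145,190))
S=lambda u,v:cr((u,v),(225,245))
def res(p):
    th=p;al,g,r=p[3:6];bt=p[6:8];bs=p[8:10]
    e=[box(a,p,(g-10,g+10),(23,69),(0,20))+bt-[199.1,214.6],
       box(a,p,(r-10,r+10),(23,69),(0,20))+bt-[233.7,222.8],
       box(a,p,(al-10,al+10),(-12,12),(26,68))+bt-[205.8,232.6],
       box(b,p,(al-10,al+10),(-12,12),(26,68))+bs-[271.8,282.1],
       proj(a,w(p,al,72,24.5))+bt-T(343,122),   # pointer tip
       proj(a,w(p,al,-122,29))+bt-T(257,458),   # plate end
       proj(b,w(p,al,72,24.5))+bs-S(135,179),
       proj(b,w(p,g+10,69,20))+bs-S(37,243), proj(b,w(p,g-10,69,20))+bs-S(63,215),
       proj(b,w(p,al,-122,29))+bs-S(512,345)]
    # track ends: origin = middle of track, near edge corners of plate
    e+= [proj(a,w(p,115,22,18))+bt-T(138,135),proj(a,w(p,-115,22,18))+bt-T(573,240)]
    return np.concatenate(e+[bt/.7,bs/.7])
f=least_squares(res,[590,175,-.0+.24,0,50,-50,0,0,0,0],x_scale=[10,10,.05,10,10,10,1,1,1,1],loss='soft_l1')
p=f.x;print('x,y,deg',p[:2].round(1),np.degrees(p[2]).round(2),'s,g,r',p[3:6].round(1),'bias',p[6:].round(2))
print(res(p)[:24].reshape(-1,2).round(1).tolist())
gx=w(p,p[3],0,50);print('grip',gx.round(1),'goal',w(p,p[4],0,50).round(1))
for n,c in(('top',a),('side',b)):pass
np.save('p.npy',p)
E
python3 fit.py
```

```text
x,y,deg [582.2 183.6] 14.63 s,g,r [ 10.2  45.5 -50. ] bias [-0.02 -0.2  -0.06  0.09]
[[0.6, -0.3], [2.3, -0.2], [-0.2, 1.1], [0.9, 0.4], [1.4, -7.3], [-0.9, 1.8], [-8.0, -2.7], [-0.4, 0.2], [0.4, -0.4], [0.9, 0.3], [-1.7, 0.5], [-0.5, -0.1]]
grip [584.8 193.5  50. ] goal [593.7 227.7  50. ]
```

```bash
sed -i 's/al,72,24.5/al,50,24.5/' fit.py; python3 fit.py; python3 - <<'E'
from h import *
p=np.load('p.npy');s=bot.observe();R=np.array(s['orientation'])
print(np.degrees(np.arctan2(R[0,2],R[1,2])),'jaw dir deg (atan x/y)',np.degrees(p[2]),np.round(s['tool_pos'],1))
E
```

```text
x,y,deg [583.8 181.8] 14.81 s,g,r [ 10.3  47.6 -50. ] bias [-0.2   0.06  0.02  0.18]
[[0.4, -0.9], [2.9, -0.5], [0.4, 0.7], [0.5, -0.3], [-0.2, 0.8], [-0.5, 1.3], [0.4, 0.5], [-1.3, -0.0], [-0.5, -0.5], [0.2, -0.4], [-1.1, 0.0], [0.0, -0.4]]
grip [586.4 191.7  50. ] goal [595.9 227.8  50. ]
13.625140344832985 jaw dir deg (atan x/y) 14.809994208583463 [129.5 534.5 260.6]
```

```bash
sed -i "s/,loss='soft_l1'/,loss='soft_l1',diff_step=1e-3/;s/0,0,0,0\],x_scale/.1,.1,.1,.1],x_scale/;s/.24,0,50/.24,5,50/" fit.py; python3 fit.py
```

```text
x,y,deg [583.2 180.9] 14.93 s,g,r [ 12.1  48.7 -41.4] bias [-0.   -0.08  0.09  0.08]
[[0.6, -0.9], [0.2, -1.2], [0.2, 0.6], [0.4, -0.1], [-0.3, 0.7], [-0.8, 1.2], [0.3, 0.6], [-1.1, -0.1], [-0.3, -0.6], [0.1, -0.0], [-0.5, -0.0], [0.6, -0.2]]
grip [586.3 192.6  50. ] goal [595.8 228.   50. ]
```

step_arm:
  plan:
    - {"linear":[0,-0.5,-0.2],"delta_rot":[0.33,0,0]}
    - {"linear":[0,-1,-0.4],"delta_rot":[0,0,0]}
    - {"linear":[0,-1,-0.4],"delta_rot":[0,0,0]}
    - {"linear":[0,-1,-0.4],"delta_rot":[0,0,0]}
    - {"linear":[0,-1,-0.4],"delta_rot":[0,0,0]}
  fingers: 1

```text
time: 1.0
tool_pos: [228.1, 461.0, 260.8]
orientation: [[0.0, -0.966, 0.259], [-0.0, 0.259, 0.966], [-1.0, -0.0, 0.0]]
wrist_force: [1.8, -0.1, 0.1]
grip_width: 1.002
```

step_arm:
  plan:
    - {"linear":[0,-1,-0.4],"delta_rot":[0,0,0]}
    - {"linear":[0,-1,-0.4],"delta_rot":[0,0,0]}
    - {"linear":[0,-1,-0.4],"delta_rot":[0,0,0]}
    - {"linear":[0,-1,-0.4],"delta_rot":[0,0,0]}
    - {"linear":[0,-1,-0.4],"delta_rot":[0,0,0]}

```text
time: 1.5
tool_pos: [335.9, 380.2, 260.8]
orientation: [[0.0, -0.966, 0.259], [-0.0, 0.259, 0.966], [-1.0, -0.0, 0.0]]
wrist_force: [0.2, 0.5, 0.2]
grip_width: 1.001
```

step_arm:
  plan:
    - {"linear":[0,-1,-0.4],"delta_rot":[0,0,0]}
    - {"linear":[0,-1,-0.4],"delta_rot":[0,0,0]}
    - {"linear":[0,-1,-0.4],"delta_rot":[0,0,0]}
    - {"linear":[0,-1,-0.4],"delta_rot":[0,0,0]}
    - {"linear":[0,-1,-0.4],"delta_rot":[0,0,0]}

```text
time: 2.0
tool_pos: [443.6, 299.6, 260.8]
orientation: [[0.0, -0.966, 0.259], [-0.0, 0.259, 0.966], [-1.0, -0.0, -0.0]]
wrist_force: [-0.3, 1.1, -0.2]
grip_width: 1.0
```

step_arm:
  plan:
    - {"linear":[0.4,-1,-0.4],"delta_rot":[0,0,0]}
    - {"linear":[0.4,-1,-0.4],"delta_rot":[0,0,0]}
    - {"linear":[0.4,-0.8,-0.4],"delta_rot":[0,0,0]}
    - {"linear":[0.4,-0.5,-0.3],"delta_rot":[0,0,0]}
    - {"linear":[0.2,0,0],"delta_rot":[0,0,0]}

```text
time: 2.5
tool_pos: [513.3, 242.1, 214.6]
orientation: [[-0.001, -0.965, 0.261], [-0.001, 0.261, 0.965], [-1.0, 0.001, -0.001]]
wrist_force: [-0.1, 0.1, -0.1]
grip_width: 1.001
```

```bash
cat > go.py <<'E'
from h import *
import sys
s=bot.observe();R=np.array(s['orientation']);p=np.load('p.npy')
d=np.array([float(v) for v in sys.argv[1:4]])-s['tool_pos']
print('t',s['time'],'pos',np.round(s['tool_pos'],1),'F',np.round(s['wrist_force'],1),'grip',round(s['grip_width']*88,1))
print('delta/25 in tool',(R.T@d/25).round(2),'jaw',np.degrees(np.arctan2(R[0,2],R[1,2])).round(2),'x axis',R[:,0].round(4))
E
python3 go.py 586.3 192.6 58
```

```text
t 2.5 pos [513.3 242.1 214.6] F [-0.1  0.1 -0.1] grip 88.1
delta/25 in tool [ 6.26 -3.34 -1.15] jaw 15.1 x axis [-1.2e-03 -5.0e-04 -1.0e+00]
```

step_arm:
  plan:
    - {"linear":[0.4,-1,-0.3],"delta_rot":[0,0,0]}
    - {"linear":[0.6,-1,-0.3],"delta_rot":[0,0,0]}
    - {"linear":[0.6,-0.9,-0.3],"delta_rot":[0,0,0]}
    - {"linear":[0.6,-0.44,-0.25],"delta_rot":[0,0,0]}
    - {"linear":[0,0,0],"delta_rot":[0,0,0]}

```text
time: 3.0
tool_pos: [585.3, 193.7, 158.6]
orientation: [[-0.004, -0.966, 0.259], [-0.001, 0.259, 0.966], [-1.0, 0.004, -0.002]]
wrist_force: [-0.3, 0.3, 0.3]
grip_width: 1.001
```

```bash
python3 go.py 586.3 192.6 58;python3 - <<'E'
from h import *
b=cap('side');cv2.imwrite('pics/s2.png',cv2.resize(b['image'][150:370,180:400,::-1],None,fx=2.7,fy=2.7,interpolation=cv2.INTER_CUBIC))
E
```

```text
t 3.0 pos [585.3 193.7 158.6] F [-0.3  0.3  0.3] grip 88.1
delta/25 in tool [ 4.02 -0.07 -0.03] jaw 15.01 x axis [-3.9e-03 -5.0e-04 -1.0e+00]
```

View pics/s2.png

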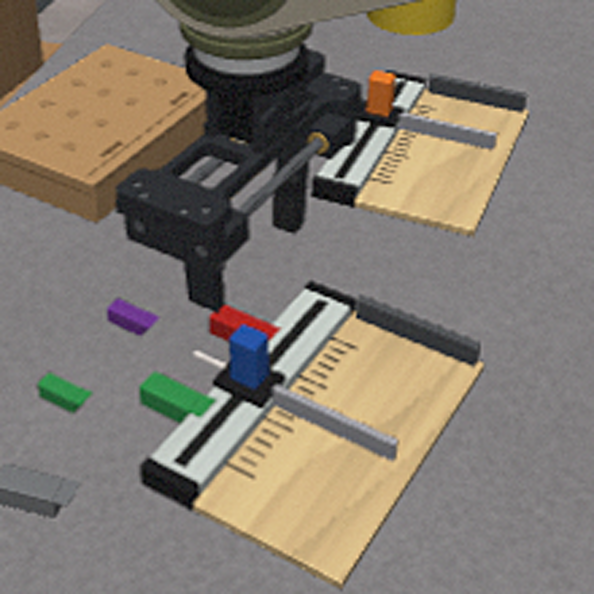

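The gripper is above the blue grip at (248,350), with the fingers spanning along the track and the path below them clear. Descending.

step_arm:
  plan:
    - {"linear":[1,-0.04,0],"delta_rot":[0,0,0]}
    - {"linear":[1,0,0],"delta_rot":[0,0,0]}
    - {"linear":[1,0,0],"delta_rot":[0,0,0]}
    - {"linear":[0.7,0,0],"delta_rot":[0,0,0]}
    - {"linear":[0.3,0,0],"delta_rot":[0,0,0]}

```text
time: 3.55
tool_pos: [585.6, 195.1, 60.3]
orientation: [[-0.001, -0.966, 0.257], [0.0, 0.257, 0.966], [-1.0, 0.001, -0.0]]
wrist_force: [-0.2, 0.3, -0.7]
grip_width: 0.998
```

step_arm:
  plan:
    - {"linear":[0,0,0],"delta_rot":[0,0,0]}
    - {"linear":[0,0,0],"delta_rot":[0,0,0]}
    - {"linear":[0,0,0],"delta_rot":[0,0,0]}
    - {"linear":[0,0,0],"delta_rot":[0,0,0]}
    - {"linear":[0,0,0],"delta_rot":[0,0,0]}
  fingers: -0.35

```text
time: 4.05
tool_pos: [587.0, 194.1, 61.3]
orientation: [[0.001, -0.966, 0.258], [0.0, 0.258, 0.966], [-1.0, -0.001, 0.0]]
wrist_force: [-0.3, -0.2, 0.4]
grip_width: 0.569
```

```bash
python3 go.py 586.3 192.6 58;python3 - <<'E'
from h import *
b=cap('side');cv2.imwrite('pics/s3.png',cv2.resize(b['image'][220:340,200:340,::-1],None,fx=5,fy=5,interpolation=cv2.INTER_CUBIC))
E
```

```text
t 4.05 pos [587.  194.1  61.3] F [-0.3 -0.2  0.4] grip 50.1
delta/25 in tool [ 0.13  0.01 -0.07] jaw 14.95 x axis [ 8.e-04  1.e-04 -1.e+00]
```

View pics/s3.png

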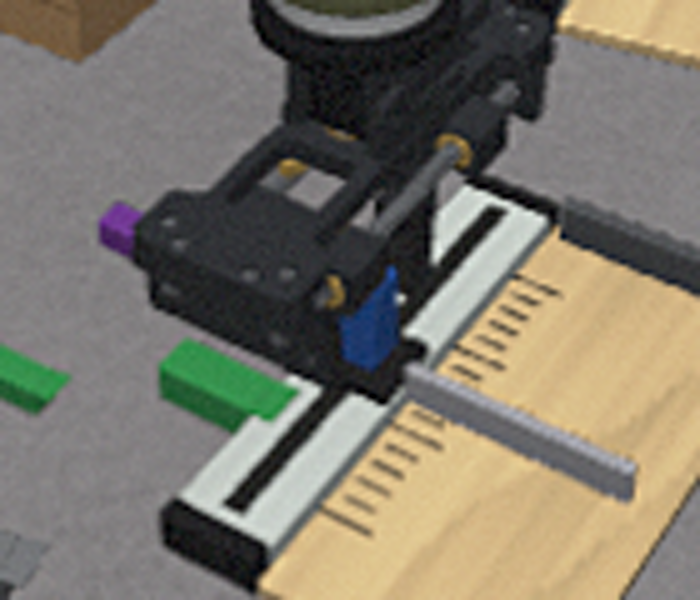

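The blue block (370,320) stands between the jaws. Closing now, then sliding about 36 mm along +y (tool +z).

step_arm:
  plan:
    - {"linear":[0.1,0,0],"delta_rot":[0,0,0]}
    - {"linear":[0,0,0],"delta_rot":[0,0,0]}
    - {"linear":[0,0,0],"delta_rot":[0,0,0]}
    - {"linear":[0,0,0],"delta_rot":[0,0,0]}
    - {"linear":[0,0,0],"delta_rot":[0,0,0]}
  fingers: -1

```text
time: 4.6
tool_pos: [586.8, 193.9, 58.1]
orientation: [[-0.0, -0.966, 0.258], [-0.0, 0.258, 0.966], [-1.0, 0.0, -0.0]]
wrist_force: [-1.5, -1.5, -1.3]
grip_width: 0.227
```

step_arm:
  plan:
    - {"linear":[0,0,0],"delta_rot":[0,0,0]}
    - {"linear":[0,0,0],"delta_rot":[0,0,0]}
    - {"linear":[0,0,0],"delta_rot":[0,0,0]}
    - {"linear":[0,0,0],"delta_rot":[0,0,0]}
    - {"linear":[0,0,0],"delta_rot":[0,0,0]}

```text
time: 5.1
tool_pos: [586.8, 194.0, 58.1]
orientation: [[-0.0, -0.966, 0.258], [-0.0, 0.258, 0.966], [-1.0, 0.0, -0.0]]
wrist_force: [-0.4, -2.2, -3.7]
grip_width: 0.229
```

```bash
python3 go.py 595.8 228 58
```

```text
t 5.1 pos [586.8 194.   58.1] F [-0.4 -2.2 -3.7] grip 20.1
delta/25 in tool [0.   0.   1.41] jaw 14.95 x axis [-4.e-04 -2.e-04 -1.e+00]
```

step_arm:
  plan:
    - {"linear":[0,0,0.2],"delta_rot":[0,0,0]}
    - {"linear":[0,0,0.3],"delta_rot":[0,0,0]}
    - {"linear":[0,0,0.4],"delta_rot":[0,0,0]}
    - {"linear":[0,0,0.3],"delta_rot":[0,0,0]}
    - {"linear":[0,0,0.21],"delta_rot":[0,0,0]}

```text
time: 5.6
tool_pos: [596.3, 229.1, 58.1]
orientation: [[0.001, -0.966, 0.257], [0.0, 0.257, 0.966], [-1.0, -0.001, 0.0]]
wrist_force: [1.6, -2.3, -5.1]
grip_width: 0.224
```

step_arm:
  plan:
    - {"linear":[0,0,0],"delta_rot":[0,0,0]}
    - {"linear":[0,0,0],"delta_rot":[0,0,0]}
    - {"linear":[0,0,0],"delta_rot":[0,0,0]}
    - {"linear":[0,0,0],"delta_rot":[0,0,0]}
    - {"linear":[0,0,0],"delta_rot":[0,0,0]}

```text
time: 6.1
tool_pos: [596.0, 228.1, 58.2]
orientation: [[0.0, -0.966, 0.258], [0.0, 0.258, 0.966], [-1.0, -0.0, 0.0]]
wrist_force: [4.2, -0.1, -8.5]
grip_width: 0.225
```

```bash
python3 go.py 595.8 228 58;python3 - <<'E'
from h import *
b=cap('side');cv2.imwrite('pics/s4.png',cv2.resize(b['image'][240:360,200:340,::-1],None,fx=5,fy=5,interpolation=cv2.INTER_CUBIC))
E
```

```text
t 6.1 pos [596.  228.1  58.2] F [ 4.2 -0.1 -8.5] grip 19.8
delta/25 in tool [ 0.01  0.01 -0.  ] jaw 14.96 x axis [ 1.e-04  1.e-04 -1.e+00]
```

View pics/s4.png

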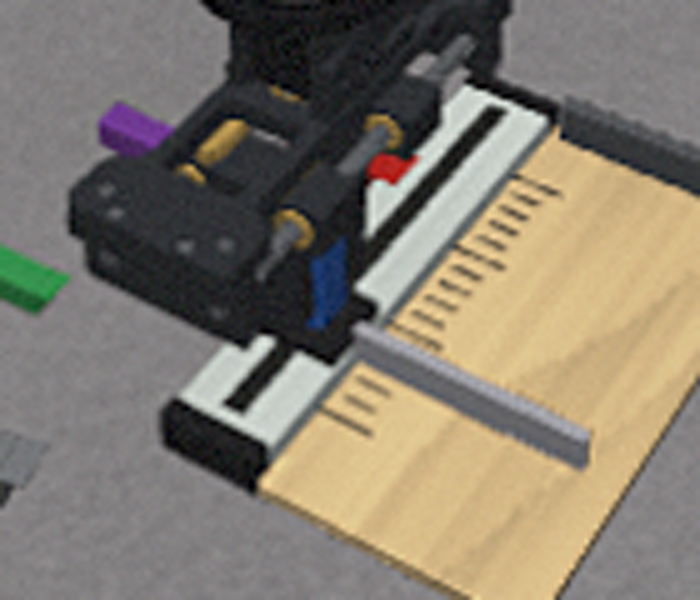

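The stop has slid in the gripper (grip at about (330,285), plate end at (588,455)), but the pointer is hidden. I'll release, lift and back off for a check.

step_arm:
  plan:
    - {"linear":[0,0,0],"delta_rot":[0,0,0]}
    - {"linear":[0,0,0],"delta_rot":[0,0,0]}
    - {"linear":[0,0,0],"delta_rot":[0,0,0]}
    - {"linear":[0,0,0],"delta_rot":[0,0,0]}
    - {"linear":[0,0,0],"delta_rot":[0,0,0]}
  fingers: 0.1

```text
time: 6.65
tool_pos: [595.9, 228.2, 58.5]
orientation: [[0.0, -0.966, 0.258], [-0.0, 0.258, 0.966], [-1.0, -0.0, 0.0]]
wrist_force: [0.5, 0.8, 0.3]
grip_width: 0.555
```

step_arm:
  plan:
    - {"linear":[-0.6,0,0],"delta_rot":[0,0,0]}
    - {"linear":[-1,0,0],"delta_rot":[0,0,0]}
    - {"linear":[-1,0,0],"delta_rot":[0,0,0]}
    - {"linear":[-1,0,0],"delta_rot":[0,0,0]}
    - {"linear":[-1,0,0],"delta_rot":[0,0,0]}

```text
time: 7.15
tool_pos: [595.8, 228.1, 174.4]
orientation: [[-0.0, -0.966, 0.258], [-0.0, 0.258, 0.966], [-1.0, 0.0, -0.0]]
wrist_force: [1.0, 0.9, -0.8]
grip_width: 0.548
```

step_arm:
  plan:
    - {"linear":[-0.5,1,0],"delta_rot":[0,0,0]}
    - {"linear":[0,1,0],"delta_rot":[0,0,0]}
    - {"linear":[0,1,0],"delta_rot":[0,0,0]}
    - {"linear":[0,1,0],"delta_rot":[0,0,0]}
    - {"linear":[0,1,0],"delta_rot":[0,0,0]}

```text
time: 7.65
tool_pos: [474.1, 260.5, 185.9]
orientation: [[0.0, -0.966, 0.258], [-0.0, 0.258, 0.966], [-1.0, -0.0, 0.0]]
wrist_force: [0.6, 0.6, -0.1]
grip_width: 0.548
```

step_arm:
  plan:
    - {"linear":[0,1,0],"delta_rot":[0,0,0]}
    - {"linear":[0,1,0],"delta_rot":[0,0,0]}
    - {"linear":[0,1,0],"delta_rot":[0,0,0]}
    - {"linear":[0,1,0],"delta_rot":[0,0,0]}
    - {"linear":[0,0,0],"delta_rot":[0,0,0]}

```text
time: 8.15
tool_pos: [376.3, 286.6, 186.0]
orientation: [[-0.001, -0.967, 0.256], [-0.0, 0.256, 0.967], [-1.0, 0.001, -0.0]]
wrist_force: [-0.3, -0.2, -0.1]
grip_width: 0.55
```

```bash
python3 go.py 595.8 228 58;python3 - <<'E'
from h import *
a=np.mean([cap('top')['image'] for _ in range(6)],0).astype(np.uint8);b=np.mean([cap('side')['image'] for _ in range(6)],0).astype(np.uint8)
A=cv2.resize(a[195:255,170:240,::-1],(560,480),interpolation=cv2.INTER_CUBIC);cv2.imwrite('pics/t5.png',A)
B=cv2.resize(b[260:335,220:295,::-1],(600,600),interpolation=cv2.INTER_CUBIC);cv2.imwrite('pics/s5.png',B)
E
```

```text
t 8.15 pos [376.3 286.6 186. ] F [-0.3 -0.2 -0.1] grip 48.4
delta/25 in tool [ 5.11 -9.09 -0.02] jaw 14.82 x axis [-9.e-04 -1.e-04 -1.e+00]
```

View pics/t5.png

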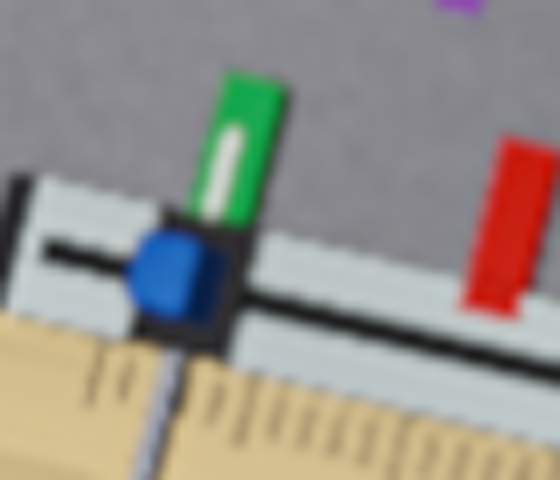

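View pics/s5.png

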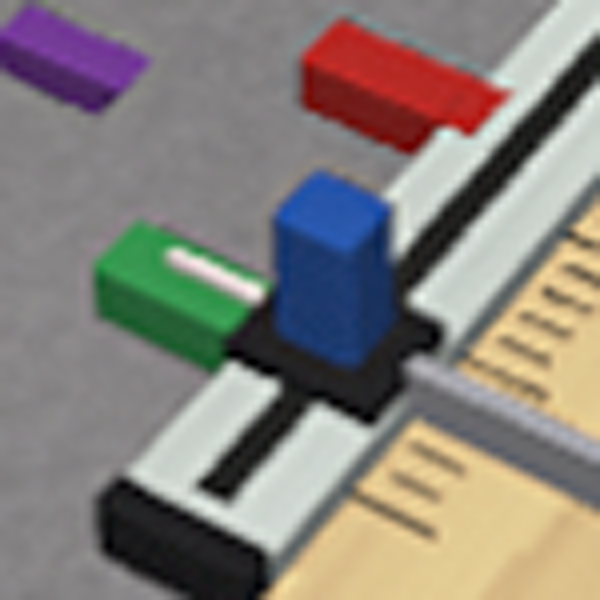

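The top crop shows the pointer over the green clip, slightly left of the middle at (222,170). The side crop shows it at (215,275). Now measuring the offset with profiles.

```bash
cat > chk.py <<'E'
from h import *
p=np.load('p.npy');c_,s_=np.cos(p[2]),np.sin(p[2])
w=lambda al,ac,z:[p[0]+ac*c_+al*s_,p[1]-ac*s_+al*c_,z]
al=np.arange(p[4]-30,p[4]+30,.25)
for n in('top','side'):
    c=cap(n);img=np.mean([cap(n)['image'] for _ in range(6)],0).astype(np.float32)
    def prof(z,ac):
        uv=np.array([proj(c,w(a,ac,z)) for a in al],np.float32)[None]
        return cv2.remap(img,uv[...,0],uv[...,1],cv2.INTER_CUBIC)[0]
    for ac in(32,36,40,44,54,58,62,66):
        q=prof(20,ac);gr=q[:,1]-q[:,0]
        M=np.median(np.sort(gr)[-40:]);on=al[gr>M/2]
        q=prof(26,ac);r=q[:,0]-np.median(q[:,0][np.abs(al-p[4])<6])*0
        k=np.abs(al-p[4])<9;wt=np.clip(q[k,0]-0.5*(q[k,0].max()+q[k,0].min()),0,None)
        print(n,ac,'green@20 %.1f..%.1f mid %.1f'%(on.min(),on.max(),(on.min()+on.max())/2),'white@26 %.1f peak %.0f'%((al[k]*wt).sum()/wt.sum(),q[k,0].max()))
E
python3 chk.py
```

```text
top 32 green@20 37.7..57.9 mid 47.8 white@26 49.2 peak 205
top 36 green@20 37.9..58.2 mid 48.0 white@26 49.3 peak 204
top 40 green@20 37.7..58.2 mid 47.9 white@26 49.4 peak 206
top 44 green@20 37.9..58.2 mid 48.0 white@26 49.2 peak 206
top 54 green@20 38.2..57.4 mid 47.8 white@26 53.3 peak 113
top 58 green@20 38.2..57.2 mid 47.7 white@26 56.7 peak 111
top 62 green@20 38.2..57.2 mid 47.7 white@26 56.6 peak 120
top 66 green@20 38.4..56.9 mid 47.7 white@26 56.7 peak 120
side 32 green@20 39.2..69.7 mid 54.4 white@26 48.7 peak 241
side 36 green@20 18.7..69.7 mid 44.2 white@26 48.6 peak 239
side 40 green@20 39.2..69.7 mid 54.4 white@26 48.5 peak 246
side 44 green@20 38.7..69.2 mid 53.9 white@26 48.5 peak 248
side 54 green@20 38.4..69.4 mid 53.9 white@26 41.0 peak 141
side 58 green@20 38.9..68.2 mid 53.5 white@26 41.0 peak 136
side 62 green@20 38.9..64.2 mid 51.5 white@26 41.2 peak 150
side 66 green@20 39.4..59.9 mid 49.7 white@26 41.0 peak 142
```

```bash
cat >> chk.py <<'E'
    al0=al;al=np.arange(p[4]-16,p[4]+24,1.)
    for z,A in((20,(52,56,60,64)),(26,(34,38,42,46)),(24.5,(34,38,42,46))):
        q=np.mean([prof(z,x) for x in A],0);print(n,z,[(round(float(x-p[4])),*map(int,v[:2])) for x,v in zip(al,q)])
    al=al0
E
python3 chk.py | grep -v mid; python3 -c "import numpy as np;print(np.load('p.npy')[4])"
```

```text
top 20 [(-16, 128, 126), (-15, 118, 116), (-14, 100, 103), (-13, 80, 92), (-12, 57, 90), (-11, 36, 99), (-10, 23, 118), (-9, 17, 138), (-8, 16, 153), (-7, 20, 162), (-6, 24, 168), (-5, 25, 169), (-4, 27, 168), (-3, 34, 168), (-2, 41, 168), (-1, 50, 169), (0, 57, 171), (1, 60, 173), (2, 61, 173), (3, 56, 173), (4, 48, 172), (5, 42, 170), (6, 43, 168), (7, 51, 164), (8, 68, 158), (9, 89, 152), (10, 108, 145), (11, 122, 140), (12, 131, 137), (13, 137, 135), (14, 139, 136), (15, 139, 136), (16, 139, 137), (17, 138, 137), (18, 138, 138), (19, 138, 138), (20, 138, 138), (21, 138, 138), (22, 138, 138), (23, 139, 138)]
top 26 [(-16, 115, 114), (-15, 97, 102), (-14, 75, 93), (-13, 53, 93), (-12, 34, 105), (-11, 23, 124), (-10, 18, 144), (-9, 17, 158), (-8, 18, 165), (-7, 25, 168), (-6, 40, 169), (-5, 65, 169), (-4, 101, 172), (-3, 136, 179), (-2, 168, 188), (-1, 192, 199), (0, 204, 207), (1, 204, 210), (2, 194, 207), (3, 174, 200), (4, 143, 190), (5, 110, 180), (6, 86, 169), (7, 81, 159), (8, 91, 151), (9, 108, 144), (10, 123, 139), (11, 133, 137), (12, 137, 136), (13, 138, 136), (14, 138, 13
[... 1940 characters left out ...]
, 37, 95), (20, 38, 96), (21, 38, 96), (22, 35, 95), (23, 29, 93)]
side 24.5 [(-16, 130, 127), (-15, 131, 127), (-14, 132, 129), (-13, 133, 130), (-12, 134, 131), (-11, 137, 132), (-10, 141, 131), (-9, 139, 127), (-8, 123, 120), (-7, 92, 119), (-6, 68, 129), (-5, 84, 153), (-4, 143, 187), (-3, 207, 218), (-2, 239, 229), (-1, 239, 220), (0, 217, 196), (1, 179, 170), (2, 136, 151), (3, 95, 143), (4, 65, 143), (5, 49, 147), (6, 46, 149), (7, 49, 150), (8, 53, 151), (9, 56, 153), (10, 57, 157), (11, 57, 157), (12, 55, 147), (13, 49, 129), (14, 42, 110), (15, 37, 98), (16, 36, 93), (17, 36, 94), (18, 37, 96), (19, 38, 96), (20, 37, 95), (21, 34, 94), (22, 28, 93), (23, 26, 92)]
48.651351684117515
```

```bash
python3 -c "
from plant import bot
print(bot.observe()['time'],bot.hand_in())"
```

```text
the job is handed in; nothing more can be done
10.15 None
```

I gripped the blue grip, slid its stop about 35 mm to the robot's left (+y), let go and moved the arm clear. The job was handed in at about 10 s of the allowed 29.

- **Pointer on the clip:** in both camera views the white pointer lies over the larger green clip. The two views disagree slightly on the offset: about +1 mm from the clip's middle in the top view and about −0.6 mm in the side view. The first automatic reading of the top view was +1.4 mm, before I allowed for the visible side faces. The average is close to zero, so I made no correction. The true error could still be about 1 mm.
- **Forces:** the reported wrist force stayed below 10 N.
- **Orange gauge:** the arm never went near the orange gauge. I did not measure its stop again at the end.

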